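# Pop the checking stand's gate and load the large plug gauge

## Task

Press the plunger of the checking stand's latch just until the sprung gate lets go, without driving it hard onto its stop, and let the gate fly fully open by itself without touching it. Then set the largest of the three plug gauges upright in the bore of the tray, plug end down and fully home, without forcing it, and let go. Leave everything else on the bench where it is.

Things in the scene. Friction and masses are not known exactly. Their poses are not given: they have to be found in the camera images.
- stand: checking stand fixed to the bench, turned up to 0.35 rad. Square steel tray (130 x 130 mm, walls 4 mm, rim 34 mm above the bench), aluminium socket block in its middle, barred gate over it, hinged at the +y rim; black latch housing at the -y side. Origin on the bench under the bore axis, z up. The robot must not press any of it, plunger included, with more than 20 N.
- bore (a point): centre of the mouth of the socket bore: 24 mm above the bench, in the top of a 50 x 50 mm block. Bore 24 mm in diameter, 18 mm deep (its floor is 6 mm above the bench), upright, mouth with a 2 mm chamfer. Axes as the stand's.
- latch (a point): centre of the top of the black latch housing (44 x 44 mm, top 50 mm above the bench), on the plunger's axis, 115 mm from the bore axis to the stand's -y, 51 mm from the gate's free edge. The plunger, an upright steel button 26 mm wide, is pressed straight down. Its top stands 17 to 33 mm above this point: it differs each time, is not measured, find it by feel. It springs back when let go.
- gate (a joint): gate angle, rad: 0 shut (flat over the tray, top 38 mm above the bench), grows upward and over to the stand's +y, stop at 2.1. A damped spring throws it open in about 1 s once the latch's bolt lets go: after 5 to 9.5 mm of plunger travel (differs each time; push about 6 to 11 N). Plunger spring: 3 N at first touch, then 0.8 N per mm; rigid stop at 14 mm (14 N).
- gate_panel: the gate: steel frame with five bars, 126 mm (x) by 132 mm (y), 4 mm thick. Origin on the hinge axis at its middle, 68 mm from the bore axis to the stand's +y, 36 mm above the bench; x along the hinge; the panel reaches along its own -y to its free edge 132 mm away. The robot is not to push or block it.
- gauge_large_grip (a point): centre of the dark knurled handle of the largest of three steel plug gauges standing on the bench, plug end down; 49 mm above its foot. Handle 30 mm across, 48 mm long; smooth plug below it 22 mm across, 25 mm long, foot chamfered. 73 mm tall, 0.3 kg, z up along its axis. Fully home, this point is 31 mm above the bore's mouth and the handle's lower end 7 mm above the block.
- gauge_medium: medium plug gauge, standing: handle 23 mm in diameter, 58 mm tall in all. Origin at its foot. Leave alone.
- gauge_small: small plug gauge, standing: handle 18 mm in diameter, 44 mm tall in all. Origin at its foot. Leave alone.
- gauge_housing: round black bakelite gauge housing, 90 mm in diameter, 47 mm tall, brass stub on its side; origin under its centre. Leave alone.
- elbow: copper pipe elbow lying flat, two legs 54 mm long along its +x and +y, 26 mm thick; origin under its corner. Leave alone.
- deadweight: squat dark iron weight with a knob, 96 mm in diameter, 68 mm tall, 2 kg; origin under its centre. Leave alone.
- wrench: steel spanner 160 mm long lying along its x. Leave alone.
- gauge_block: plain steel block 35 x 70 x 30 mm; origin under its centre. Leave alone.

How it is judged:
By the outcome, as a careful person would: the job done as asked, in the order asked, and still so for the second after the job is handed in, with the robot touching nothing.
It also fails if it takes over 64 s, if anything falls off the work surface, if the arm or the gripper's body presses on something with over 40 N, if the wrist force passes 120 N, or if a joint passes its speed limit or range.

## Robot

A 7-joint arm with a two-finger parallel gripper is mounted at the origin on the work surface. World frame = base frame: x ahead of the robot, y to its left, z up, the work surface at z = 0. Lengths are in m, angles in rad, forces in N, time in s.
With the tool pointing down it reaches from about 0.4 to 0.875 m from the base axis. Payload 6.5 kg.
Tool frame: the origin (TCP) lies on the centre line of the jaws, within the pads' length; the fingertips stand 17 mm ahead of it and the grasp point (between the pads) lies 2 mm behind it; x points along the fingers, z is the direction in which the jaws open and shut, and the axes are right-handed (so a half turn about x gives the same grasp; the last joint's range is limited). The gripper opens to 85 mm and grips with 20 to 120 N. Pads are 22 mm wide; open, the fingers measure 114 mm over their backs; the gripper's body (76 mm by 85 mm) begins 54 mm behind the grasp point. The pads swing forward as they close: fully open they stand 13 mm farther back than shut.
Start: joints at [1.117, 0.536, -0.004, 1.538, 0.003, 1.067, -0.071], TCP at [0.246, -0.602, 0.248] pointing down, gripper open.
Joint ranges: [-2.7, 2.7], [-0.37, 2.16], [-1.27, 1.26], [0.24, 2.4], [-1.31, 4.45], [0.19, 1.91], [-2.76, 2.76]. Speed limits (rad/s): [2.39, 2.39, 3.14, 3.14, 3.14, 3.14, 3.14].

## Interface

Orientations are given as a unit quaternion [x, y, z, w].
In Python, from bench import get_obs, optics, ticket, nets gives the robot as it stands.
- The arm moves only by the shell command python3 -m jog 'ROWS' [OPENING] [FORCE]. ROWS is JSON, a list of rows, each a list of 2 entries, a list of its own where there are three numbers: the shift along the world's x, y, z each as a share of 100 mm, from -1 to 1, then the turn about the world's z as a share of 45 degrees, from -1 to 1. In form: [[[dx, dy, dz], spin], ...]. A call has 1 to 10 rows; each row is the pose to reach, as a shift and turn from the pose commanded when the call began; what a row does not reach only later rows make up. A row lasts 1/10 s, in which the tool goes at most 50 mm and 8.59 degrees, less where a joint would pass 70% of its speed; a pose out of reach is approached as far as the arm can. A call with a number of a shift or a turn outside -1 to 1 is refused whole. A call with a gripper value outside its range is refused whole. OPENING is the closure, from 0 (fully open) to 1 (shut), set as the call begins (- or left out, the last holds). The fingers move at their own pace and stop on an object; FORCE is the grip in N (left out, the last holds). Time passes only in rows, so rows that repeat a pose let the fingers close. It gives the time, the measured TCP pose, the force and the opening at its end, in the units of the state.
- get_obs(): the state, without advancing time (a new reading comes with each control period).
- optics.get_image(name): name is "scene" or "top" or "wrist"; returns a dict with "pixels" (400x640x3 uint8, blue, green, red), "mtx" (3x3 intrinsics, pixels), "k1" (the pictures are not rectified: a ray, as slopes to the right and down, at radius r is drawn at 1 + k1 r^2 times it, then the intrinsics apply), "rvec" (rotation vector, rad) and "tvec" (3), from world to camera coordinates, as OpenCV has them. Camera axes: x right, y down, z forward; pixel columns grow to the right and rows downward; lengths in m; the calibration is good to about 2 mm. A picture is of the moment at which its call begins. There is no depth.
- ticket.close_job(): hands the job in, once; it reports no verdict.
Trained networks look in a picture, given as the dict that the camera call returned (one of the last four; its "shot" number tells which), for a name from the list of things; names that differ only in an ending like _2 or _b are one class to them, and where a whole thing is asked for, a point or a joint stands for the part that bears it (a point fixed in the world has none). Each returns a list of dicts, best first, with "conf" (0 to 1); they miss things now and then, are a little off and sometimes report something else, mostly with a low value. They report only what shows in the picture. A call takes as long as a camera call.
- nets.cut_out(picture, thing): "region" (400x640 bool, what is visible of it) and "rect" ([centre column, centre row, width, height] in pixels, round what is visible of it).
The state is a dict: "time": time; "joints": joint angles; "qd": joint speeds; "tau": joint torques, N m; "eef_pos": TCP position; "orientation": TCP orientation; "contact_force": force on the tool from outside, world axes, zero at the start; "ft_torque": the same for the moment, N m; "gripper_width": opening from 0.0 (shut) to 1.0 (fully open).
Only numpy, scipy, OpenCV 4.12 (cv2) and the standard library are available. Lean on these libraries where they do the work, as an engineer would, in place of code of your own. Each camera call takes 0.05 s, during which the arm holds its last target.

## Working session

There is one attempt and no reset: what is moved stays moved. The work goes in short steps, Python scripts to look and compute and a shell command to move; the robot and the scene stay as the last step left them, time stands still between calls to the robot, and variables do not carry over. Pictures are saved under pics/ and viewed, and the job is handed in when it is done.

```bash
ls; mkdir -p pics
cat > h.py <<'E'
import numpy as np, cv2
from bench import get_obs, optics, ticket, nets
def cam(p):
    R=cv2.Rodrigues(np.array(p["rvec"],float))[0]; t=np.array(p["tvec"],float).ravel(); return R,t
def proj(p,X):
    R,t=cam(p); X=np.atleast_2d(X); c=X@R.T+t; s=c[:,:2]/c[:,2:]; r2=(s**2).sum(1,keepdims=True)
    s=s*(1+p["k1"]*r2); K=np.array(p["mtx"]); return s@K[:2,:2].T+K[:2,2]
def plane(p,uv,z):
    K=np.array(p["mtx"],float); uv=np.atleast_2d(np.array(uv,float)); d=(uv-K[:2,2])/np.array([K[0,0],K[1,1]]); s=d.copy()
    for _ in range(30): s=d/(1+p["k1"]*(s**2).sum(1,keepdims=True))
    R,t=cam(p); rays=np.c_[s,np.ones(len(s))]@R; C=-R.T@t
    return C+rays*((z-C[2])/rays[:,2])[:,None]
E
python3 - <<'E'
from h import *
import pickle
o=get_obs(); print(o["time"],o["eef_pos"],o["orientation"],o["contact_force"])
D={}
for n in("scene","top","wrist"):
    p=optics.get_image(n); D[n]=p; cv2.imwrite(f"pics/{n}0.png",p["pixels"])
    print(n,p["k1"],p["mtx"],-cam(p)[0].T@cam(p)[1])
pickle.dump(D,open("d0.pkl","wb"))
for n in("scene","top"):
  for t in("stand","gauge_large_grip","gauge_medium","gauge_small","gate_panel"):
    try:
      for r in nets.cut_out(D[n],t)[:2]: print(n,t,round(r["conf"],2),np.round(r["rect"],1))
    except Exception as e: print(n,t,e)
E
```

```text
pics
0.0 [ 0.24552931 -0.60118512  0.24740482] [ 0.39457529  0.58752949 -0.39397518  0.58643242] [ 0.05488259 -0.71402123  0.14423022]
scene 0.028503918789293543 [[424.56270231   0.         319.06374859]
 [  0.         424.56270231 202.25758678]
 [  0.           0.           1.        ]] [1.34318718 0.33132357 0.88351181]
top -0.056232579039493504 [[455.36308232   0.         318.14815525]
 [  0.         455.36308232 203.54467747]
 [  0.           0.           1.        ]] [ 0.25701919 -0.01441803  1.49656104]
wrist -0.04183221306917489 [[300.94398703   0.         317.63350113]
 [  0.         300.94398703 203.67766406]
 [  0.           0.           1.        ]] [ 0.31070246 -0.57530308  0.3727602 ]
scene stand 0.72 [325.9 222.6  85.   55.5]
scene gauge_large_grip 0.75 [275.3 164.2   9.8  18.7]
scene gauge_medium 0.63 [258.4 192.6  10.7  21. ]
scene gate_panel 0.64 [341.1 218.7  53.6  38.6]
top stand 0.93 [308.4 205.6  69.1  45.4]
top gauge_large_grip 0.42 [373.4 247.7  11.9  11. ]
top gauge_medium 0.61 [198.9 169.5  23.   14. ]
top gauge_medium 0.39 [373.2 209.8   8.    9.3]
top gate_panel 0.77 [296.8 201.4  42.5  37.6]
```

Run:
```python
from h import *
import pickle
D=pickle.load(open("d0.pkl","rb"))
a=D["top"]["pixels"][120:320,180:440]; cv2.imwrite("pics/t1.png",cv2.resize(a,None,fx=3,fy=3,interpolation=2))
a=D["scene"]["pixels"][120:290,220:440]; cv2.imwrite("pics/s1.png",cv2.resize(a,None,fx=3.5,fy=3.5,interpolation=2))
```

```text
(no output)
```

View pics/t1.png

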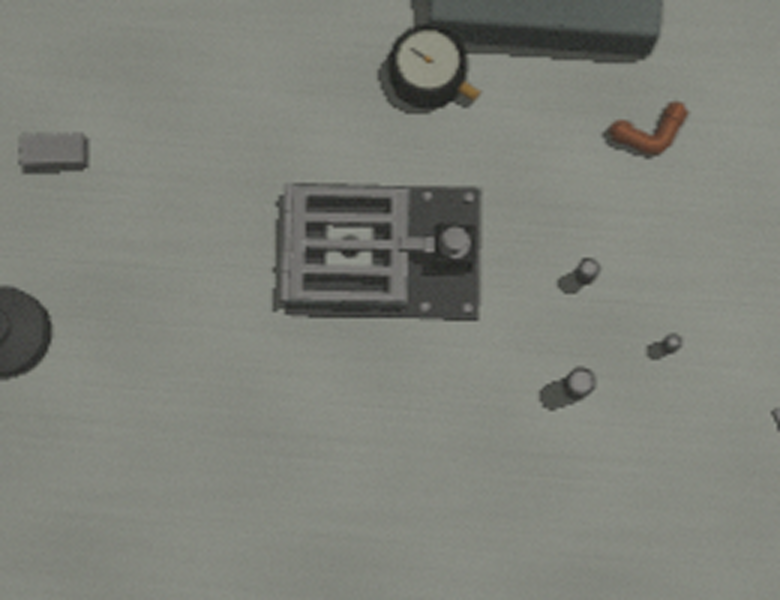

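View pics/s1.png

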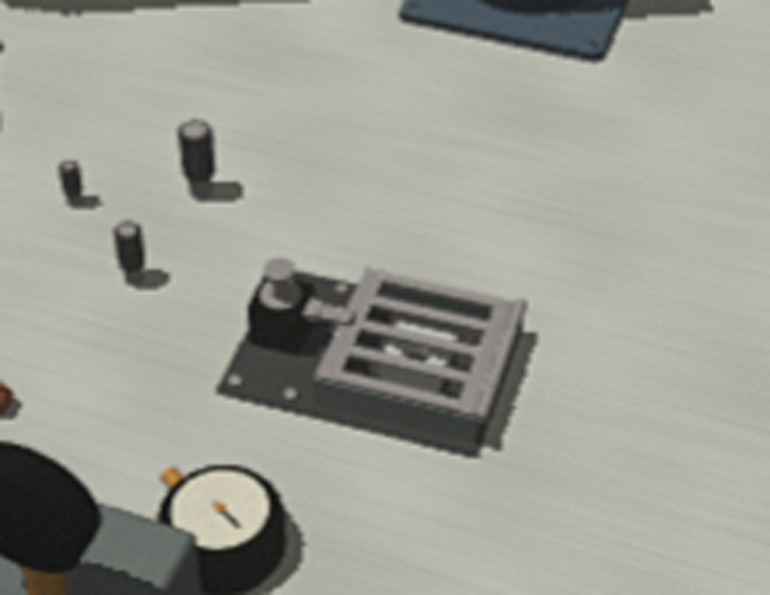

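View pics/scene0.png

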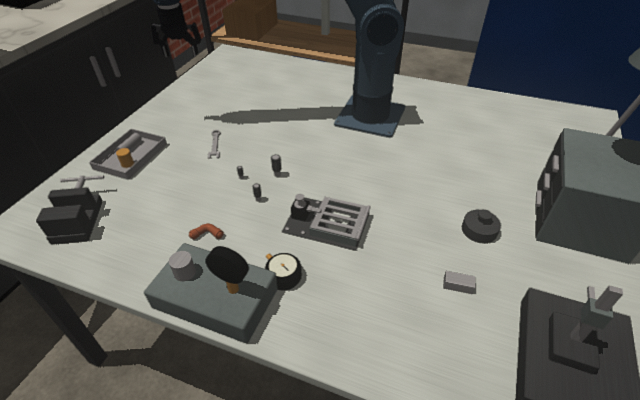

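View pics/wrist0.png

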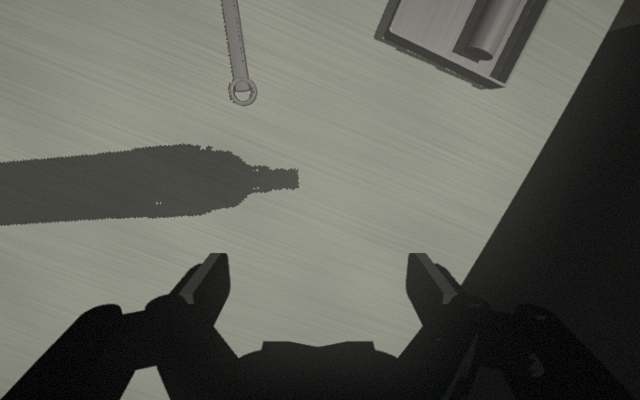

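View pics/top0.png

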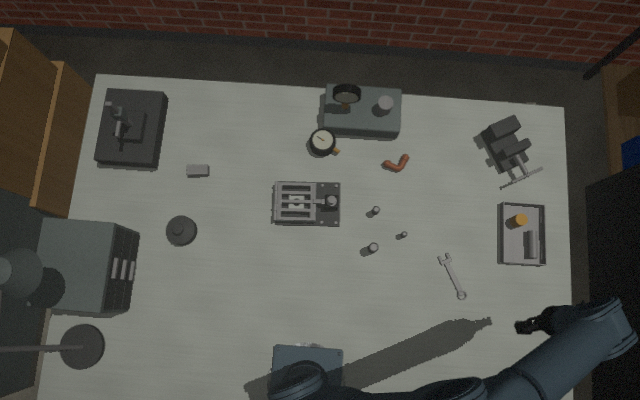

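The crops are clear. In the top picture I see the plunger top at about (331.7, 200.3), the large gauge's top at (373.7, 247) and the block centre at (297, 202).

Run:
```python
from h import *
import pickle
from scipy.spatial.transform import Rotation as Ro
from scipy.optimize import least_squares
D=pickle.load(open("d0.pkl","rb")); T=D["top"];S=D["scene"]
t=lambda x,y:(180+(x+.5)/3-.5,120+(y+.5)/3-.5)
s=lambda x,y:(220+(x+.5)/3.5-.5,120+(y+.5)/3.5-.5)
print("gauge top",plane(T,t(581,380),.073),plane(S,s(196,128),.073))
print("med",plane(T,t(590,267),.058),plane(S,s(127,230),.058)); print("small",plane(T,t(673,342),.044),plane(S,s(69,165),.044))
for z in(.067,.075,.083): print("plunger",z,plane(T,t(455,241),z)[0],plane(S,s(280,268),z)[0])
print("block",plane(T,t(351,246),.024))
# stand fit: gate corners (x ±63; y 68, -64) z .038
loc=[(-.063,-.064),(.063,-.064),(.063,.068),(-.063,.068)]
ot=[t(408,303),t(408,189),t(287,187),t(283,303)]
os=[s(371,268),s(317,378),s(487,417),s(525,303)]
def pts(v):
    c,si=np.cos(v[2]),np.sin(v[2]); return np.array([[v[0]+c*a-si*b,v[1]+si*a+c*b,.038] for a,b in loc])
for nm,cs in(("top",[(T,ot)]),("scene",[(S,os)]),("both",[(T,ot),(S,os)])):
    f=lambda v:np.concatenate([(proj(P,pts(v))-o).ravel() for P,o in cs])
    r=least_squares(f,[.5,.05,0]);print(nm,r.x,np.round(r.fun,1)); x,y,a=r.x;print(" latch",x+.115*np.sin(a),y-.115*np.cos(a))
o=get_obs();print(Ro.from_quat(o["orientation"]).as_matrix().round(3))
```

```text
gauge top [[ 0.43282577 -0.17998718  0.073     ]] [[ 0.43117282 -0.17885111  0.073     ]]
med [[ 0.55709086 -0.18495613  0.058     ]] [[ 0.55821678 -0.18258382  0.058     ]]
small [[ 0.48485004 -0.28003108  0.044     ]] [[ 0.48652838 -0.27935577  0.044     ]]
plunger 0.067 [ 0.57231801 -0.03801834  0.067     ] [ 0.56349205 -0.04154015  0.067     ]
plunger 0.075 [ 0.57055356 -0.03788627  0.075     ] [ 0.57113133 -0.03788691  0.075     ]
plunger 0.083 [ 0.56878911 -0.0377542   0.083     ] [ 0.57877061 -0.03423367  0.083     ]
block [[0.56723661 0.07518713 0.024     ]]
top [0.56511522 0.07734864 0.07020804] [-0.5 -0.2 -0.2  0.2  0.2  0.6  0.5 -0.5]
 latch 0.5731825128692516 -0.0373680519688664
scene [0.57012714 0.08206696 0.05358748] [-0.5  0.3  0.6 -0.4 -0.3 -0.   0.1  0.2]
 latch 0.5762867543504218 -0.032767959155111576
both [0.5671842  0.07982704 0.06181663] [-1.4 -0.7 -0.7 -0.3 -0.3 -0.3 -0.3 -1.4 -1.  -0.4  0.4 -1.2 -0.5 -1.2
 -0.5 -0.8]
 latch 0.5742885888858996 -0.0349533027728558
[[-0.     0.926  0.378]
 [-0.     0.378 -0.926]
 [-1.    -0.     0.   ]]
```

```bash
python3 -m jog '[[[0.2,0.33,0],0.17],[[0.39,0.66,0],0.34],[[0.58,1,0],0.52]]' 1 20
python3 -m jog '[[[0.2,0.33,0],0.17],[[0.39,0.66,0],0.34],[[0.58,1,0],0.52]]'
python3 -m jog '[[[0.2,0.33,0],0.17],[[0.39,0.66,0],0.34],[[0.58,1,0],0.52]]'
python3 -m jog '[[[0.2,0.33,0],0],[[0.39,0.66,0],0],[[0.58,1,0],0]]'
python3 -m jog '[[[0.2,0.33,0],0],[[0.39,0.66,0],0],[[0.58,1,0],0],[[0.58,1,0],0]]'
python3 - <<'E'
from h import *
import pickle
from scipy.spatial.transform import Rotation as Ro
o=get_obs(); print(o["time"],o["joints"].round(2) if hasattr(o["joints"],"round") else o["joints"],o["eef_pos"]);print(Ro.from_quat(o["orientation"]).as_matrix().round(3))
p=optics.get_image("wrist");pickle.dump(p,open("w1.pkl","wb"));cv2.imwrite("pics/w1.png",p["pixels"])
E
```

```text
time: 0.95
eef_pos: [0.3043, -0.5007, 0.2483]
orientation: [0.265, 0.655, -0.266, 0.656]
contact_force: [0.6, 0.9, -0.9]
gripper_width: 0.514
time: 1.25
eef_pos: [0.3624, -0.4005, 0.2486]
orientation: [0.127, 0.695, -0.127, 0.696]
contact_force: [0.9, 0.8, 0.5]
gripper_width: 0.006
time: 1.55
eef_pos: [0.4204, -0.3006, 0.2486]
orientation: [-0.017, 0.707, 0.017, 0.707]
contact_force: [1.3, -1.4, -0.4]
gripper_width: -0.004
time: 1.85
eef_pos: [0.4784, -0.2006, 0.2486]
orientation: [-0.015, 0.707, 0.015, 0.707]
contact_force: [0.3, -0.4, -0.5]
gripper_width: -0.002
time: 2.25
eef_pos: [0.5382, -0.0952, 0.2489]
orientation: [-0.017, 0.706, 0.019, 0.708]
contact_force: [-0.0, 0.5, 0.4]
gripper_width: 0.0
2.25 [ 0.46  0.4  -0.47  1.79  0.21  0.99 -0.04] [ 0.53822415 -0.09523001  0.24888009]
[[ 0.003 -0.051  0.999]
 [ 0.003  0.999  0.051]
 [-1.     0.003  0.003]]
```

View pics/w1.png

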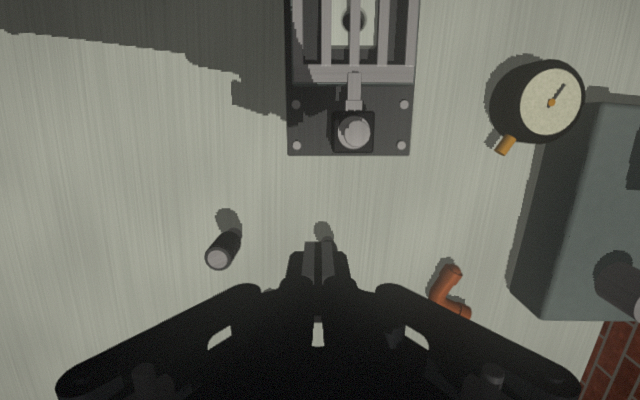

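The wrist picture shows the plunger top at about (353,131), the bore near (353,18) and the large gauge's top at (217,259).

Run:
```python
from h import *
import pickle
p=pickle.load(open("w1.pkl","rb"))
for z in(.067,.075,.083): print("pl",z,plane(p,(353,131),z)[0])
print("gauge",plane(p,(217.5,259),.073)); print("bore",plane(p,(353,18),.024))
print("gate edge corners",plane(p,[(287,83),(415,83)],.038))
print("plate",plane(p,[(289,155),(409,155)],.005))
cv2.imwrite("pics/w1c.png",cv2.resize(p["pixels"][0:170,270:440],None,fx=3.5,fy=3.5,interpolation=2))
```

```text
pl 0.067 [ 0.57106445 -0.03600813  0.067     ]
pl 0.075 [ 0.57010053 -0.03574111  0.075     ]
pl 0.083 [ 0.56913661 -0.0354741   0.083     ]
gauge [[ 0.43236289 -0.18020036  0.073     ]]
bore [[0.56714396 0.07818179 0.024     ]]
gate edge corners [[0.50140825 0.00869591 0.038     ]
 [0.63609464 0.01609115 0.038     ]]
plate [[ 0.50274993 -0.07059832  0.005     ]
 [ 0.64965524 -0.06298756  0.005     ]]
```

View pics/w1c.png

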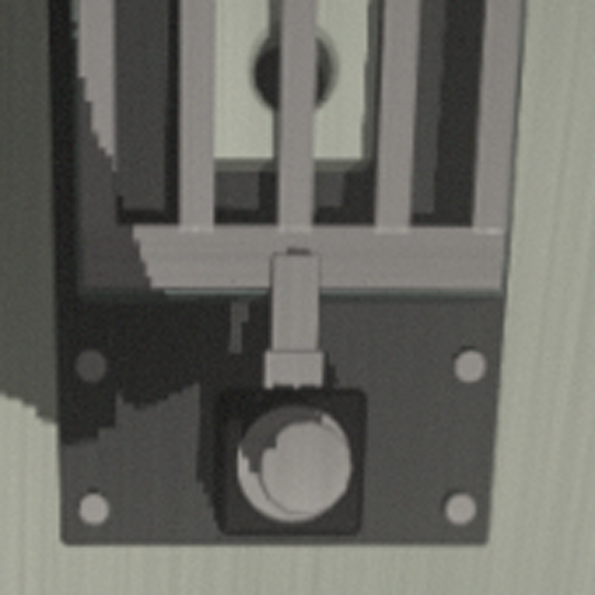

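```bash
python3 -m jog '[[[0.16,0.3,0],0],[[0.33,0.6,0],0],[[0.33,0.6,-0.35],0],[[0.33,0.6,-0.7],0],[[0.33,0.6,-1],0],[[0.33,0.6,-1],0],[[0.33,0.6,-1],0],[[0.33,0.6,-1],0]]'
python3 - <<'E'
from h import *
for n in("wrist","scene"):
    p=optics.get_image(n);a=p["pixels"]
    if n=="scene": a=cv2.resize(a[120:290,220:440],None,fx=3,fy=3,interpolation=2)
    cv2.imwrite(f"pics/{n}2.png",a)
E
```

```text
time: 3.1
eef_pos: [0.57, -0.0423, 0.1502]
orientation: [-0.015, 0.706, 0.014, 0.708]
contact_force: [0.2, -0.2, 0.9]
gripper_width: 0.002
```

View pics/wrist2.png

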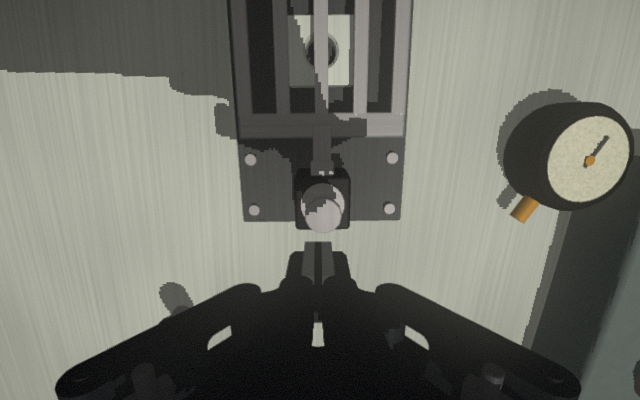

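View pics/scene2.png

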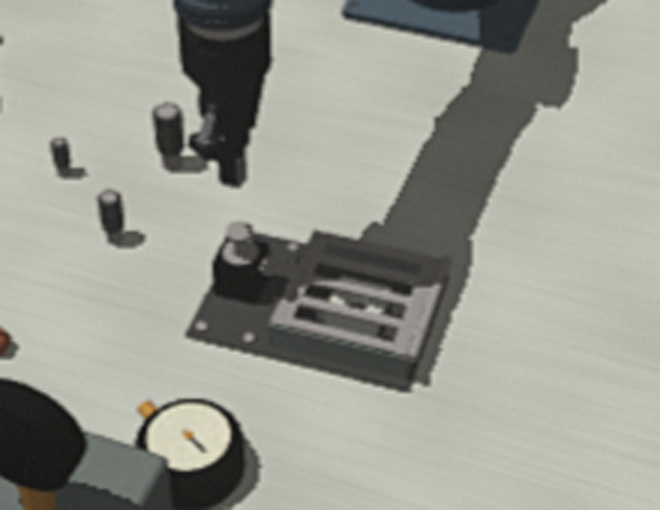

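Run:
```python
from h import *
p=optics.get_image("wrist")
for z in(.067,.075,.083): print("pl",z,plane(p,(323,214),z)[0])
print("bore",plane(p,(322,51.5),.024))
for i in range(4): 
    optics.get_image("wrist"); print(get_obs()["eef_pos"])
```

```text
pl 0.067 [ 0.57395725 -0.03977651  0.067     ]
pl 0.075 [ 0.57366529 -0.03717782  0.075     ]
pl 0.083 [ 0.57337332 -0.03457913  0.083     ]
bore [[0.56869198 0.0768398  0.024     ]]
[ 0.56955152 -0.04191282  0.14957412]
[ 0.56934923 -0.04186058  0.14930157]
[ 0.5692013  -0.0418073   0.14905783]
[ 0.56905422 -0.04177742  0.14881833]
```

```bash
python3 -m jog '[[[0.03,0.05,-0.1],0],[[0.03,0.05,-0.25],0],[[0.03,0.05,-0.4],0],[[0.03,0.05,-0.4],0],[[0.03,0.05,-0.4],0]]'
python3 - <<'E'
from h import *
for i in range(3):
    p=optics.get_image("wrist"); o=get_obs();print(o["eef_pos"],o["contact_force"])
cv2.imwrite("pics/w3.png",p["pixels"])
E
```

```text
time: 3.95
eef_pos: [0.5712, -0.0367, 0.1073]
orientation: [-0.015, 0.708, 0.015, 0.706]
contact_force: [0.1, -0.3, -0.0]
gripper_width: 0.002
[ 0.57173927 -0.03669885  0.10803453] [0.16861153 0.52283291 0.46689469]
[ 0.57206478 -0.03673346  0.10845032] [0.99485363 0.7225295  0.76562718]
[ 0.57220358 -0.03674205  0.10869671] [-0.37220729 -0.10731261  0.16421204]
```

View pics/w3.png

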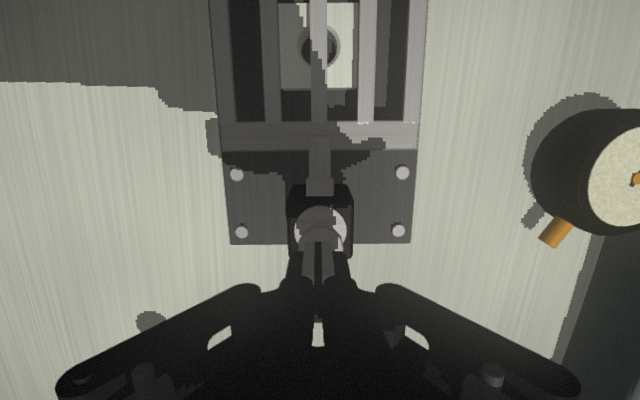

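```bash
for i in 1 ; do python3 -m jog '[[[0,0,-0.02],0],[[0,0,-0.04],0],[[0,0,-0.06],0],[[0,0,-0.06],0]]'; done; python3 -m jog '[[[0,0,-0.02],0],[[0,0,-0.04],0],[[0,0,-0.04],0]]'
```

```text
time: 4.5
eef_pos: [0.5716, -0.0368, 0.102]
orientation: [-0.015, 0.707, 0.015, 0.707]
contact_force: [0.4, 0.3, -0.1]
gripper_width: 0.001
time: 4.8
eef_pos: [0.5716, -0.0367, 0.098]
orientation: [-0.015, 0.707, 0.015, 0.707]
contact_force: [0.5, -0.2, 1.4]
gripper_width: -0.001
```

```bash
python3 -m jog '[[[0,0,-0.02],0],[[0,0,-0.02],0],[[0,0,-0.02],0]]'; python3 -m jog '[[[0,0,-0.02],0],[[0,0,-0.02],0],[[0,0,-0.02],0]]'
```

```text
time: 5.1
eef_pos: [0.5719, -0.0367, 0.0964]
orientation: [-0.015, 0.707, 0.015, 0.707]
contact_force: [-0.3, -0.2, 1.5]
gripper_width: 0.001
time: 5.4
eef_pos: [0.572, -0.0367, 0.0944]
orientation: [-0.015, 0.707, 0.015, 0.707]
contact_force: [-1.1, -0.2, 3.7]
gripper_width: -0.001
```

```bash
cat > g.py <<'E'
from h import *
import sys
F=[]
for i in range(3):
    p=optics.get_image("scene");o=get_obs();F.append(o["contact_force"])
print(np.mean(F,0).round(2),o["eef_pos"][2].round(4))
cv2.imwrite(f"pics/{sys.argv[1]}.png",cv2.resize(p["pixels"][120:290,220:440],None,fx=3,fy=3,interpolation=2))
E
python3 -m jog '[[[0,0,-0.01],0],[[0,0,-0.02],0],[[0,0,-0.02],0]]'; python3 g.py a1;  python3 -m jog '[[[0,0,-0.01],0],[[0,0,-0.02],0],[[0,0,-0.02],0]]';python3 g.py a2
```

```text
time: 5.7
eef_pos: [0.572, -0.0367, 0.0925]
orientation: [-0.015, 0.707, 0.015, 0.707]
contact_force: [0.5, 0.0, 6.2]
gripper_width: -0.0
[-0.54  0.08  5.01] 0.0925
time: 6.15
eef_pos: [0.572, -0.0367, 0.0907]
orientation: [-0.015, 0.707, 0.015, 0.707]
contact_force: [-1.6, 0.8, 5.6]
gripper_width: 0.002
[-1.17 -0.31  6.73] 0.0906
```

View pics/a2.png

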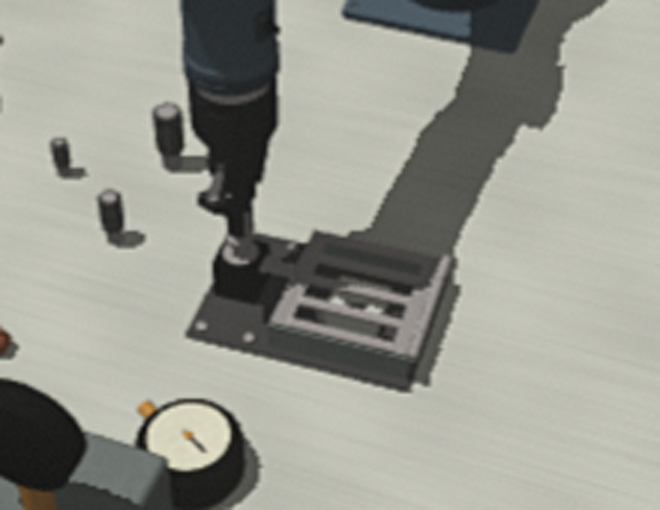

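```bash
cat > g2.py <<'E'
from h import *
import sys
ref=cv2.imread("pics/a2.png").astype(int)
F=[]
for i in range(3):
    p=optics.get_image("scene");o=get_obs();F.append(o["contact_force"])
a=cv2.resize(p["pixels"][120:290,220:440],None,fx=3,fy=3,interpolation=2);cv2.imwrite(f"pics/{sys.argv[1]}.png",a)
print("F",np.mean(F,0).round(2),"z",o["eef_pos"][2].round(4),"gate diff",np.abs(a.astype(int)-ref)[240:400,290:450].mean().round(2))
E
python3 -m jog '[[[0,0,-0.01],0],[[0,0,-0.01],0]]'|grep time; python3 g2.py a3
```

```text
time: 6.5
F [-1.92 -0.45  7.73] z 0.0898 gate diff 1.0
```

```bash
python3 -m jog '[[[0,0,-0.01],0],[[0,0,-0.01],0]]'|grep time; python3 g2.py a4
```

```text
time: 6.85
F [-1.67  0.19  8.73] z 0.0889 gate diff 1.14
```

```bash
python3 -m jog '[[[0,0,-0.01],0],[[0,0,-0.01],0]]'|grep time; python3 g2.py a5
```

```text
time: 7.2
F [-2.11 -0.29  9.27] z 0.0879 gate diff 19.44
```

The gate has let go. I'll rise straight up, off the plunger.

```bash
python3 -m jog '[[[0,0,0.1],0],[[0,0,0.3],0],[[0,0,0.6],0],[[0,0,0.9],0],[[0,0,1],0],[[0,0,1],0]]'; python3 -m jog '[[[0,0,0.3],0],[[0,0,0.5],0],[[0,0,0.5],0],[[0,0,0.5],0],[[0,0,0.5],0],[[0,0,0.5],0]]' 0 | grep -A1 time
python3 - <<'E'
from h import *
import pickle
for i in range(3):
    p=optics.get_image("wrist")
pickle.dump(p,open("w4.pkl","wb"));cv2.imwrite("pics/w4.png",p["pixels"]);print(get_obs()["eef_pos"],get_obs()["contact_force"])
p=optics.get_image("scene");cv2.imwrite("pics/s4.png",cv2.resize(p["pixels"][90:290,220:440],None,fx=2.8,fy=2.8,interpolation=2))
p=optics.get_image("top");pickle.dump(p,open("t4.pkl","wb"));cv2.imwrite("pics/t4.png",cv2.resize(p["pixels"][120:320,180:440],None,fx=3,fy=3,interpolation=2))
E
```

```text
time: 7.95
eef_pos: [0.5725, -0.0368, 0.1883]
orientation: [-0.015, 0.706, 0.015, 0.708]
contact_force: [0.6, -0.9, 0.3]
gripper_width: -0.002
time: 8.55
eef_pos: [0.5709, -0.0368, 0.2358]
[ 0.57145824 -0.03672313  0.23659142] [-0.81255842  0.27552495  0.03996605]
```

View pics/w4.png

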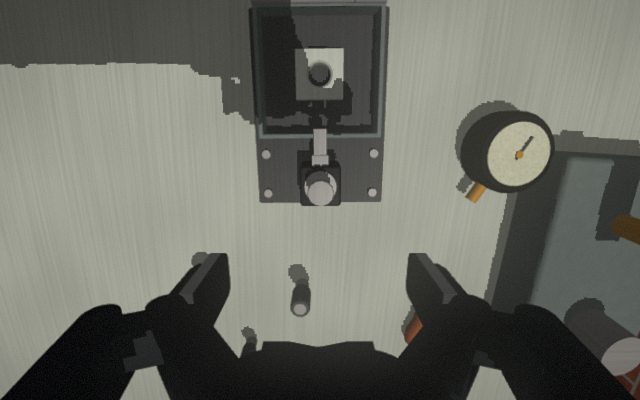

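View pics/s4.png

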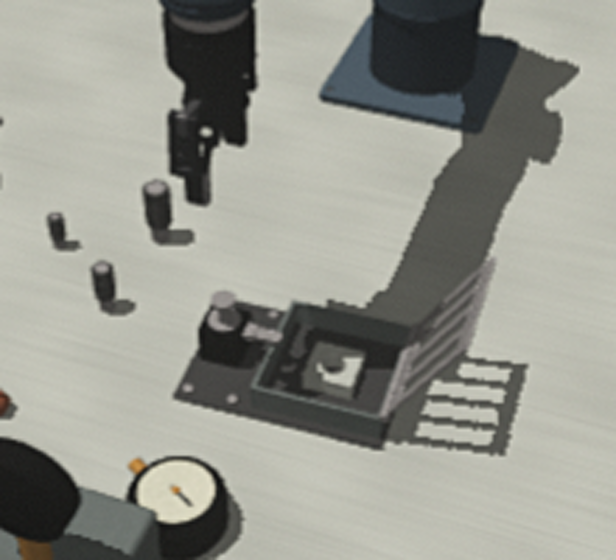

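View pics/t4.png

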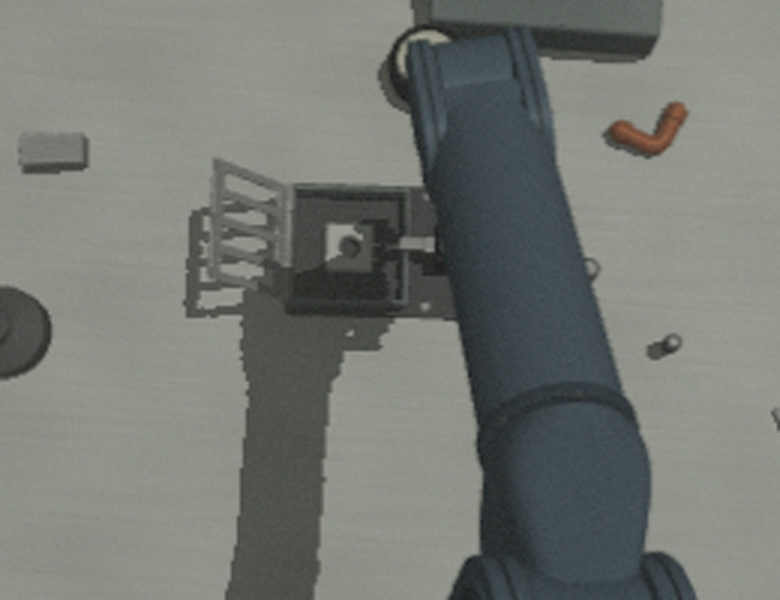

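The gate is fully open: the top and scene pictures show it leaning past vertical beyond the hinge, and the bore shows at about (320,73) in the wrist picture. Next I'll refine the bore's position.

Run:
```python
from h import *
import pickle
p=pickle.load(open("w4.pkl","rb"))
cv2.imwrite("pics/w4c.png",cv2.resize(p["pixels"][30:220,240:400],None,fx=3,fy=3,interpolation=2))
cv2.imwrite("pics/w4d.png",cv2.resize(p["pixels"][40:110,280:360],None,fx=8,fy=8,interpolation=2))
```

```text
(no output)
```

View pics/w4d.png

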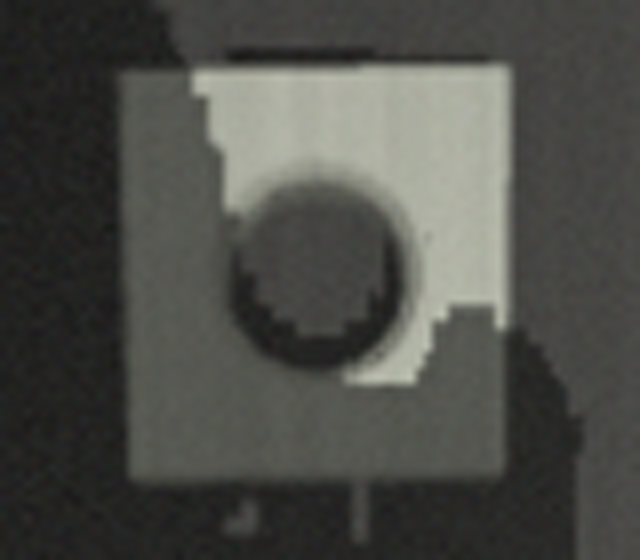

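Run:
```python
from h import *
import pickle
p=pickle.load(open("w4.pkl","rb"))
c=np.array([(118,66),(512,63),(506,478),(128,481)],float); uv=(c+.5)/8-.5+[280,40]
X=plane(p,uv,.024); print(X.round(4)); print("centre",X.mean(0)); 
e=X[1]-X[0]+X[2]-X[3]; print("yaw",np.arctan2(e[1],e[0]), [np.linalg.norm(X[i]-X[(i+1)%4]).round(4) for i in range(4)])
b=(np.array([318,270])+.5)/8-.5+[280,40]; print("bore",plane(p,b,.0235))
print(get_obs()["eef_pos"])
```

```text
[[0.5412 0.1014 0.024 ]
 [0.5917 0.104  0.024 ]
 [0.5941 0.053  0.024 ]
 [0.5438 0.0505 0.024 ]]
centre [0.56769826 0.07721937 0.024     ]
yaw 0.04987621834942613 [np.float64(0.0506), np.float64(0.051), np.float64(0.0504), np.float64(0.051)]
bore [[0.56793046 0.07795584 0.0235    ]]
[ 0.57167458 -0.03668954  0.23697708]
```

```bash
python3 -m jog '[[[-0.3,-0.3,0],0],[[-0.6,-0.6,0],0],[[-0.9,-0.9,0],0]]' 0|grep -A1 time; python3 -m jog '[[[-0.25,-0.3,0],0],[[-0.5,-0.6,-0.1],0],[[-0.5,-0.9,-0.3],0],[[-0.5,-1,-0.4],0],[[-0.5,-1,-0.4],0],[[-0.5,-1,-0.4],0],[[-0.5,-1,-0.4],0],[[-0.5,-1,-0.4],0]]'|grep -A1 time
python3 - <<'E'
from h import *
import pickle
for i in range(2): p=optics.get_image("wrist")
pickle.dump(p,open("w5.pkl","wb"));cv2.imwrite("pics/w5.png",p["pixels"]);print(get_obs()["eef_pos"],p["rvec"],-cam(p)[0].T@cam(p)[1])
for r in nets.cut_out(p,"gauge_large_grip"): print(r["conf"],r["rect"])
E
```

```text
time: 9.1
eef_pos: [0.4807, -0.1275, 0.2372]
time: 9.9
eef_pos: [0.4326, -0.2255, 0.1979]
[ 0.43233178 -0.22602053  0.19774907] [-2.86035197 -0.06287374 -0.0117826 ] [ 0.42897081 -0.1558441   0.32310308]
0.67 [319.6, 144.9, 42.1, 36.9]
```

View pics/w5.png

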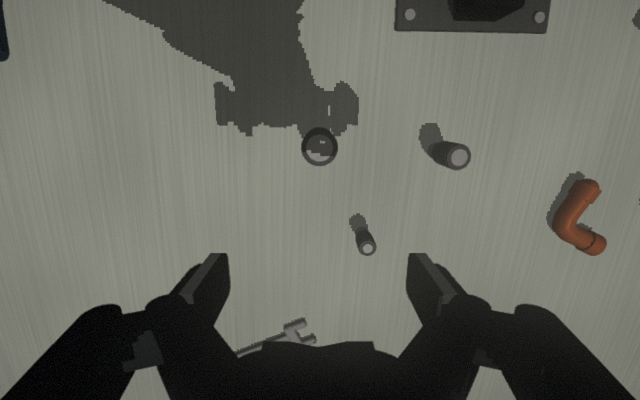

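Run:
```python
from h import *
import pickle
p=pickle.load(open("w5.pkl","rb"))
cv2.imwrite("pics/w5c.png",cv2.resize(p["pixels"][110:180,280:360],None,fx=8,fy=8,interpolation=2))
```

```text
(no output)
```

View pics/w5c.png

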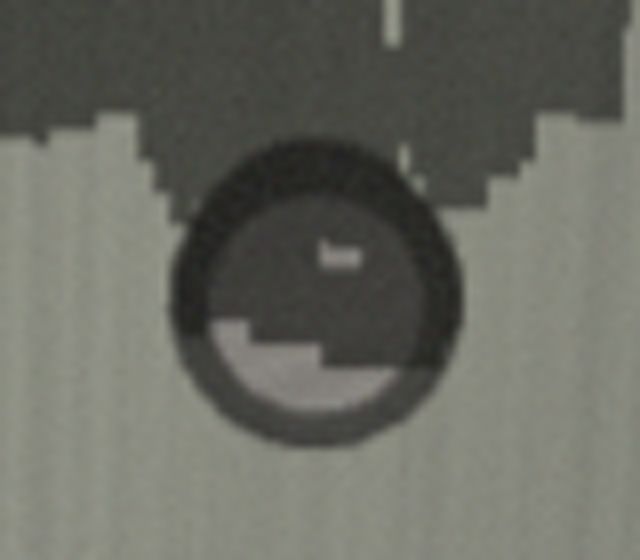

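Run:
```python
from h import *
import pickle
p=pickle.load(open("w5.pkl","rb"))
b=(np.array([[317,302],[316,296]])+.5)/8-.5+[280,110]; X=plane(p,b,.073);print(X, X-get_obs()["eef_pos"])
print("med",plane(p,(458,156),.058),"small",plane(p,(367,248),.044))
```

```text
[[ 0.43179998 -0.1796302   0.073     ]
 [ 0.43166963 -0.17902543  0.073     ]] [[-0.00037537  0.04659536 -0.12466105]
 [-0.00050572  0.04720013 -0.12466105]]
med [[ 0.55522599 -0.18279456  0.058     ]] small [[ 0.48498127 -0.2805791   0.044     ]]
```

```bash
python3 -m jog '[[[0,0.2,0],0],[[0,0.465,0],0],[[0,0.465,-0.3],0],[[0,0.465,-0.6],0],[[0,0.465,-0.9],0],[[0,0.465,-0.9],0],[[0,0.465,-0.9],0]]' 0|grep -A3 time
python3 - <<'E'
from h import *
for i in range(2): p=optics.get_image("wrist")
cv2.imwrite("pics/w6.png",p["pixels"]);print(get_obs()["eef_pos"])
E
```

```text
time: 10.75
eef_pos: [0.4319, -0.18, 0.1077]
orientation: [-0.015, 0.707, 0.015, 0.707]
contact_force: [0.5, -0.3, 0.2]
[ 0.4329034  -0.18053425  0.10873534]
```

View pics/w6.png

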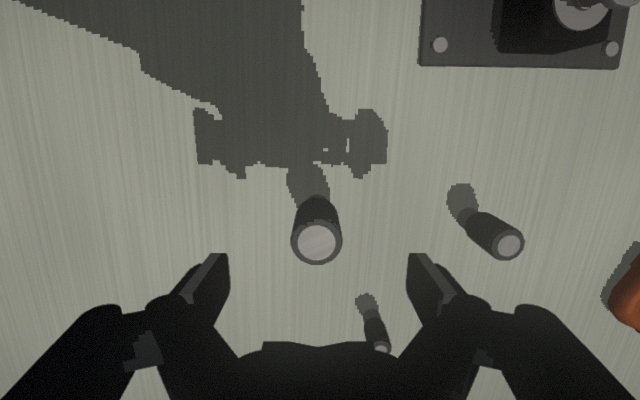

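```bash
python3 - <<'E'
from h import *
p=optics.get_image("wrist"); print(plane(p,(316.5,242),.073),get_obs()["eef_pos"])
E
python3 -m jog '[[[0,0.01,-0.2],0],[[0,0.01,-0.4],0],[[0,0.01,-0.52],0],[[0,0.01,-0.52],0],[[0,0.01,-0.52],0],[[0,0.01,-0.52],0]]' 0|grep -A3 time
```

```text
[[ 0.43218042 -0.18000868  0.073     ]] [ 0.43295746 -0.18062737  0.10880827]
time: 11.5
eef_pos: [0.4325, -0.1795, 0.0562]
orientation: [-0.015, 0.706, 0.015, 0.707]
contact_force: [-0.4, -1.4, 0.2]
```

```bash
python3 -m jog '[[[0,0,0],0],[[0,0,0],0],[[0,0,0],0],[[0,0,0],0],[[0,0,0],0],[[0,0,0],0],[[0,0,0],0],[[0,0,0],0]]' 1 40; python3 -m jog '[[[0,0,0.1],0],[[0,0,0.4],0],[[0,0,0.8],0],[[0,0,1],0],[[0,0,1],0],[[0,0,1],0]]'
python3 - <<'E'
from h import *
for i in range(2): p=optics.get_image("wrist")
cv2.imwrite("pics/w7.png",p["pixels"]);print(get_obs()["eef_pos"],get_obs()["contact_force"])
p=optics.get_image("scene");cv2.imwrite("pics/s7.png",cv2.resize(p["pixels"][90:290,220:440],None,fx=2.8,fy=2.8,interpolation=2))
E
```

```text
time: 12.3
eef_pos: [0.4318, -0.1793, 0.0556]
orientation: [-0.015, 0.707, 0.015, 0.707]
contact_force: [-1.4, 0.8, 5.3]
gripper_width: 0.336
time: 12.9
eef_pos: [0.4313, -0.1793, 0.155]
orientation: [-0.015, 0.707, 0.015, 0.707]
contact_force: [-0.7, -0.2, -3.2]
gripper_width: 0.339
[ 0.43062981 -0.17891054  0.15403203] [-0.09982351 -0.73316308 -3.2509486 ]
```

View pics/w7.png

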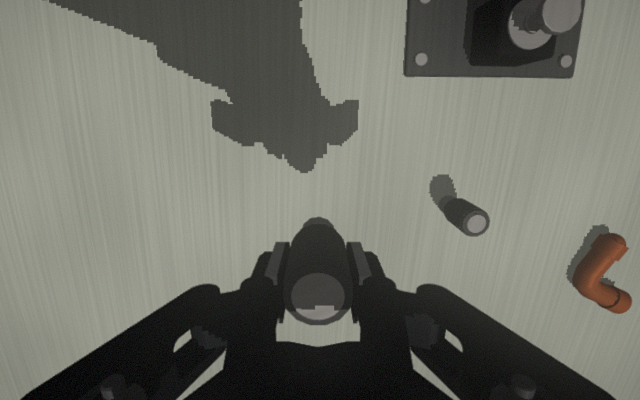

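View pics/s7.png

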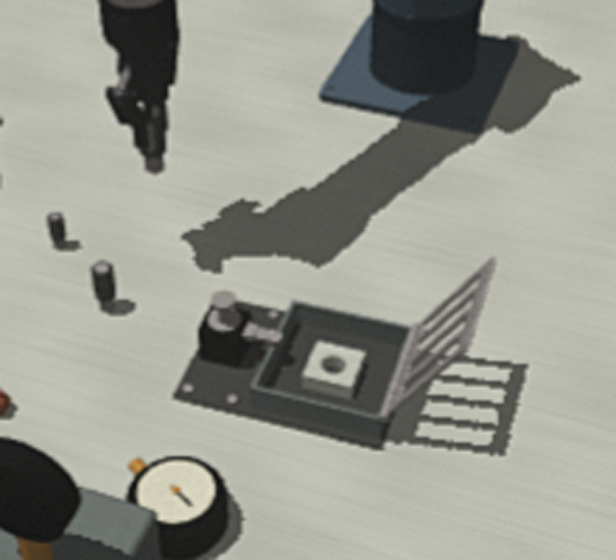

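```bash
python3 - <<'E'
from h import *
for i in range(2):p=optics.get_image("wrist")
o=get_obs()["eef_pos"];print(o,plane(p,(318,295),o[2]+.0174)-o)
a=cv2.resize(p["pixels"][200:340,260:380],None,fx=5,fy=5,interpolation=2);cv2.imwrite("pics/w7c.png",np.clip(a.astype(int)*2,0,255).astype(np.uint8)[:600])
E
python3 -m jog '[[[0.2,0.33,0.1],0],[[0.4,0.66,0.1],0],[[0.6,1,0.1],0]]'|grep -A1 time
python3 -m jog '[[[0.2,0.33,0],0],[[0.4,0.66,0],0],[[0.6,1,0],0]]'|grep -A1 time
python3 -m jog '[[[0.1,0.3,0],0],[[0.17,0.565,0],0],[[0.17,0.565,0],0],[[0.17,0.565,0],0],[[0.17,0.565,0],0],[[0.17,0.565,0],0]]'|grep -A1 time
python3 - <<'E'
from h import *
import pickle
for i in range(2): p=optics.get_image("wrist")
pickle.dump(p,open("w8.pkl","wb"));cv2.imwrite("pics/w8.png",p["pixels"]);print(get_obs()["eef_pos"],get_obs()["contact_force"])
p=optics.get_image("scene");cv2.imwrite("pics/s8.png",cv2.resize(p["pixels"][90:290,220:440],None,fx=2.8,fy=2.8,interpolation=2));pickle.dump(p,open("s8.pkl","wb"))
E
```

```text
[ 0.43103107 -0.17886287  0.15419044] [[-2.09321120e-04  4.91037106e-05  1.74000000e-02]]
time: 13.45
eef_pos: [0.4922, -0.0783, 0.1649]
time: 13.75
eef_pos: [0.5519, 0.022, 0.1643]
time: 14.35
eef_pos: [0.5685, 0.0758, 0.1649]
[0.56866388 0.07614464 0.16515708] [-0.18307955  0.23795174 -3.19363504]
```

View pics/w7c.png

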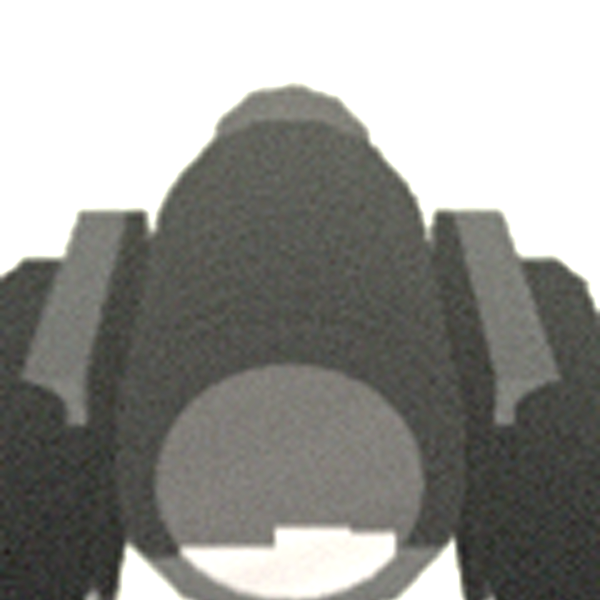

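View pics/w8.png

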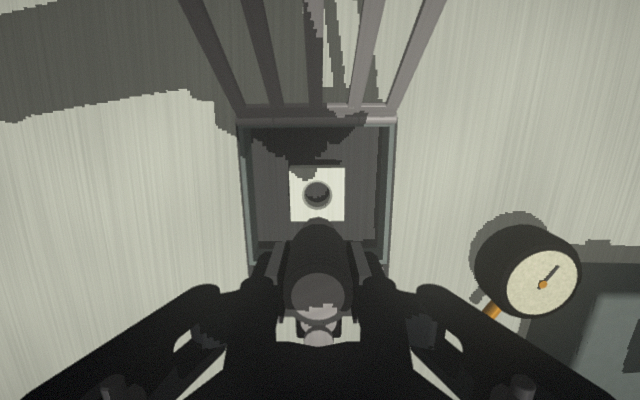

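View pics/s8.png

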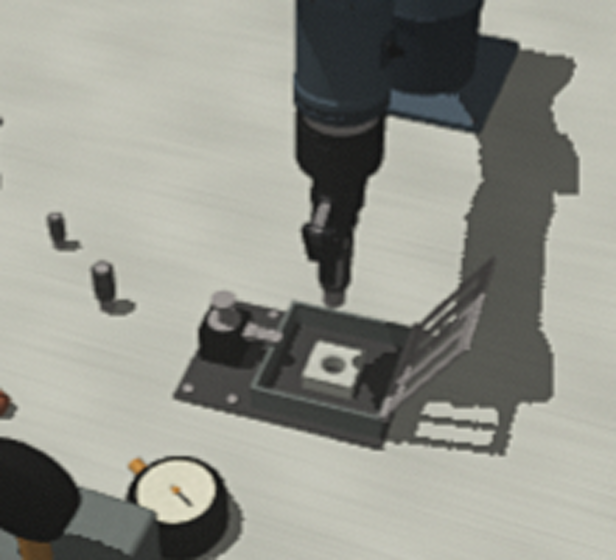

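Run:
```python
from h import *
import pickle
p=pickle.load(open("w8.pkl","rb"))
cv2.imwrite("pics/w8c.png",cv2.resize(p["pixels"][160:235,280:360],None,fx=8,fy=8,interpolation=2))
```

```text
(no output)
```

View pics/w8c.png

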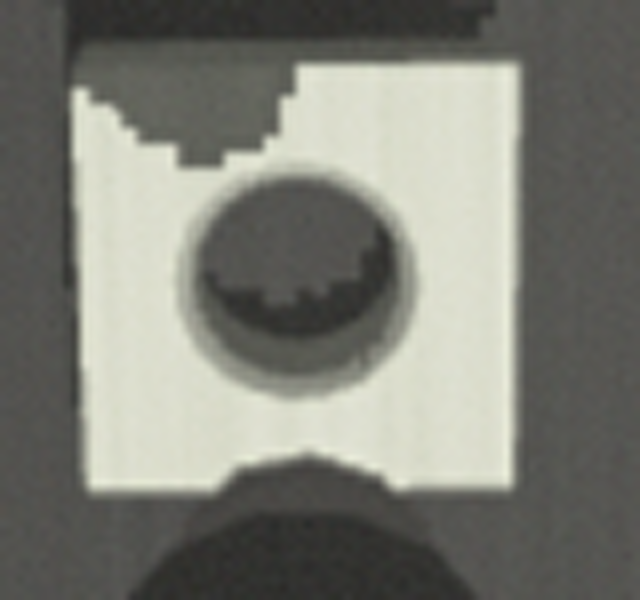

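Run:
```python
from h import *
import pickle
p=pickle.load(open("w8.pkl","rb"))
f=lambda c:(np.array(c,float)+.5)/8-.5+[280,160]
X=plane(p,f([(75,62),(521,62),(514,491),(88,492)]),.024); print(X.round(4),X.mean(0)); e=X[1]-X[0]+X[2]-X[3];print("yaw",np.arctan2(e[1],e[0]))
print("bore circ",plane(p,f((298,280)),.024))
o=np.array(get_obs()["eef_pos"]);print(o)
# predicted extremes of plug / handle circles with gauge axis at TCP
th=np.linspace(0,2*np.pi,721)
for nm,r,z in(("foot",.010,-.0556),("plugedge",.011,-.0546),("handlebot",.015,-.0306),("top",.0115,.0174)):
    C=o+np.c_[r*np.cos(th),r*np.sin(th),0*th+z]; q=(proj(p,C)-[280,160]+.5)*8-.5; i=q[:,1].argmin(); print(nm,"apex",q[i].round(0),"x",q[:,0].min().round(),q[:,0].max().round())
```

```text
[[0.5419 0.1018 0.024 ]
 [0.5915 0.1038 0.024 ]
 [0.594  0.0533 0.024 ]
 [0.5441 0.0512 0.024 ]] [0.56787114 0.07753223 0.024     ]
yaw 0.04173665542025758
bore circ [[0.56768608 0.07777609 0.024     ]]
[0.56873661 0.07642568 0.16524307]
foot apex [308. 444.] x 183.0 433.0
plugedge apex [308. 436.] x 170.0 446.0
handlebot apex [308. 489.] x 95.0 523.0
top apex [310. 875.] x 86.0 536.0
```

```bash
python3 -m jog '[[[-0.01,0.02,-0.2],0],[[-0.01,0.02,-0.4],0],[[-0.01,0.02,-0.6],0],[[-0.01,0.02,-0.7],0],[[-0.01,0.02,-0.75],0],[[-0.01,0.02,-0.75],0],[[-0.01,0.02,-0.75],0],[[-0.01,0.02,-0.75],0]]'|grep -A3 time
python3 - <<'E'
from h import *
import pickle
for i in range(2): p=optics.get_image("wrist")
pickle.dump(p,open("w9.pkl","wb"));cv2.imwrite("pics/w9.png",p["pixels"])
cv2.imwrite("pics/w9c.png",cv2.resize(p["pixels"][170:350,240:400],None,fx=3.3,fy=3.3,interpolation=2));print(get_obs()["eef_pos"],get_obs()["contact_force"])
p=optics.get_image("scene");cv2.imwrite("pics/s9.png",cv2.resize(p["pixels"][170:260,290:390],None,fx=6,fy=6,interpolation=2));pickle.dump(p,open("s9.pkl","wb"))
E
```

```text
time: 15.3
eef_pos: [0.5685, 0.0794, 0.0912]
orientation: [-0.015, 0.706, 0.015, 0.708]
contact_force: [0.0, 0.2, -3.3]
[0.56826155 0.07935486 0.09098897] [ 0.38024539  0.58900149 -2.49555473]
```

View pics/w9c.png

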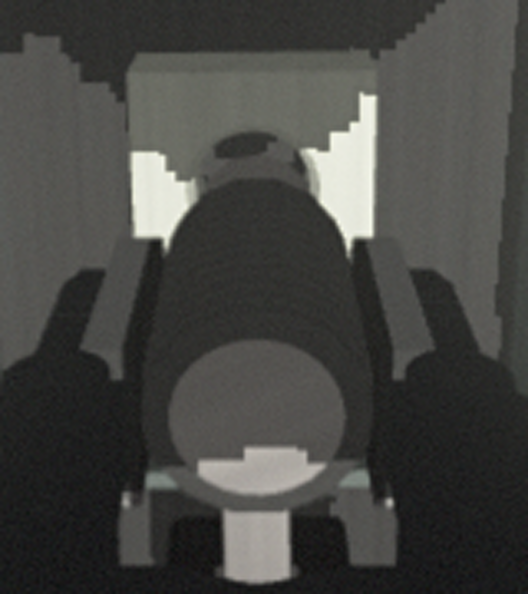

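View pics/s9.png

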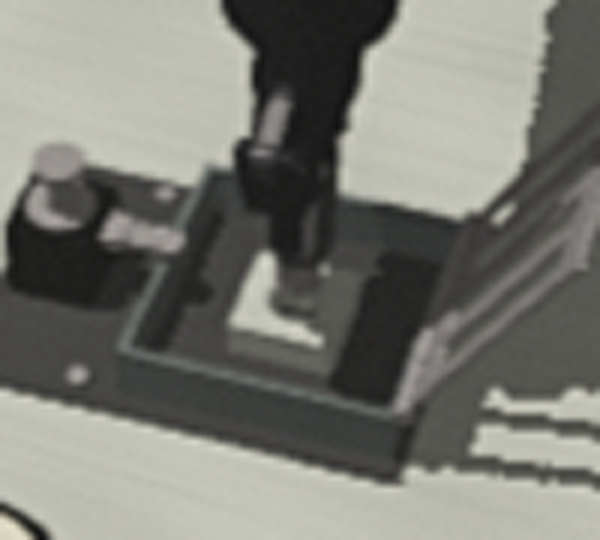

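Run:
```python
from h import *
import pickle
p=pickle.load(open("w9.pkl","rb"))
a=cv2.resize(p["pixels"][180:250,275:360],None,fx=8,fy=8,interpolation=2)
a=np.clip(255*(a/255.)**.6*1.1,0,255).astype(np.uint8)
cv2.imwrite("pics/w9d.png",a)
# predictions
f=lambda q:(q-[275,180]+.5)*8-.5
o=np.array(get_obs()["eef_pos"]);th=np.linspace(0,2*np.pi,721)
for nm,r,z in(("foot",.010,-.0556),("plugedge",.011,-.0546),("handlebot",.015,-.0306)):
    C=o+np.c_[r*np.cos(th),r*np.sin(th),0*th+z]; q=f(proj(p,C)); i=q[:,1].argmin(); print(nm,"apex",q[i].round(0),"x",q[:,0].min().round(),q[:,0].max().round())
b=np.array([.5678,.0776,.024]);C=b+np.c_[.014*np.cos(th),.014*np.sin(th),0*th];q=f(proj(p,C));print("mouth apex",q[q[:,1].argmin()],q.min(0),q.max(0))
```

```text
foot apex [342. 289.] x 217.0 466.0
plugedge apex [342. 281.] x 204.0 479.0
handlebot apex [342. 334.] x 129.0 555.0
mouth apex [336.32475406 220.04655707] [172.08487403 220.04655707] [501.27504559 529.31837416]
```

View pics/w9d.png

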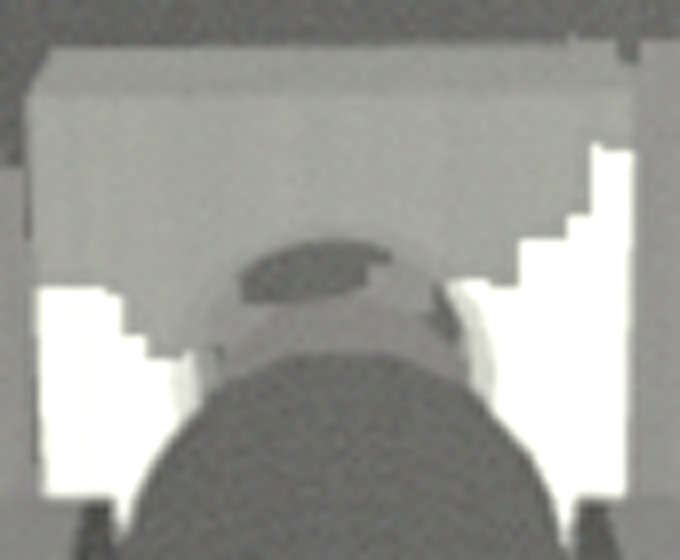

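Run:
```python
from h import *
import pickle
p=pickle.load(open("w9.pkl","rb"))
f=lambda c:(np.array(c,float)+.5)/8-.5+[275,180]
X=plane(p,f([(27,94),(634,91),(628,498),(45,498)]),.024); print(X.round(4),X.mean(0))
for i in range(3):
    optics.get_image("top");print(get_obs()["eef_pos"])
```

```text
[[0.5413 0.1013 0.024 ]
 [0.5912 0.1037 0.024 ]
 [0.5934 0.0676 0.024 ]
 [0.5431 0.0655 0.024 ]] [0.56725375 0.08451697 0.024     ]
[0.56802398 0.07925966 0.09069824]
[0.56797044 0.07926527 0.09059553]
[0.56791643 0.07926582 0.09050844]
```

```bash
python3 -m jog '[[[-0.005,-0.005,-0.03],0],[[-0.005,-0.005,-0.06],0],[[-0.005,-0.005,-0.09],0],[[-0.005,-0.005,-0.1],0],[[-0.005,-0.005,-0.1],0]]'
python3 -m jog '[[[0,0,-0.02],0],[[0,0,-0.03],0],[[0,0,-0.03],0]]'
```

```text
time: 16.1
eef_pos: [0.5671, 0.0788, 0.08]
orientation: [-0.015, 0.707, 0.015, 0.707]
contact_force: [1.2, 0.2, -2.8]
gripper_width: 0.337
time: 16.4
eef_pos: [0.5672, 0.0787, 0.0771]
orientation: [-0.015, 0.707, 0.015, 0.707]
contact_force: [-0.6, -0.2, -3.5]
gripper_width: 0.339
```

```bash
for i in 1; do python3 -m jog '[[[0,0,-0.02],0],[[0,0,-0.02],0],[[0,0,-0.02],0]]'|grep -A4 time; done
python3 - <<'E'
from h import *
F=[]
for i in range(3): p=optics.get_image("wrist");F.append(np.r_[get_obs()["contact_force"],get_obs()["ft_torque"]])
print(np.mean(F,0).round(2),get_obs()["eef_pos"])
a=cv2.resize(p["pixels"][180:250,275:360],None,fx=8,fy=8,interpolation=2)
cv2.imwrite("pics/w10.png",np.clip(255*(a/255.)**.6*1.1,0,255).astype(np.uint8))
E
```

```text
time: 16.7
eef_pos: [0.5673, 0.0788, 0.0752]
orientation: [-0.015, 0.707, 0.015, 0.707]
contact_force: [-0.5, -0.3, -3.1]
gripper_width: 0.341
[-0.08  0.31 -2.96  0.01 -0.    0.05] [0.56737122 0.07877576 0.07534627]
```

View pics/w10.png

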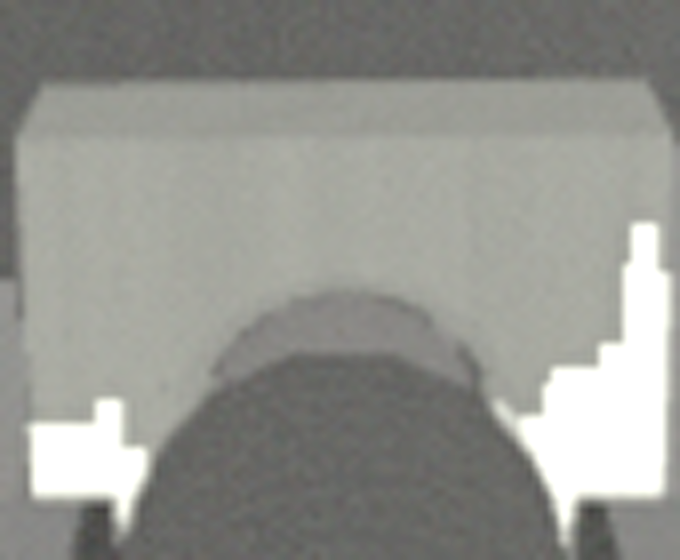

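The plug has entered the mouth with no contact force. I'll carry on in small steps.

```bash
python3 -m jog '[[[0,0,-0.01],0],[[0,0,-0.02],0],[[0,0,-0.03],0],[[0,0,-0.03],0]]'; python3 -m jog '[[[0,0,-0.01],0],[[0,0,-0.02],0],[[0,0,-0.03],0],[[0,0,-0.03],0]]'
```

```text
time: 17.25
eef_pos: [0.5672, 0.0788, 0.0721]
orientation: [-0.015, 0.707, 0.015, 0.707]
contact_force: [0.3, 0.2, -3.4]
gripper_width: 0.342
time: 17.65
eef_pos: [0.5672, 0.0788, 0.0691]
orientation: [-0.015, 0.707, 0.015, 0.707]
contact_force: [0.2, 0.5, -2.7]
gripper_width: 0.337
```

```bash
python3 -m jog '[[[0,0,-0.01],0],[[0,0,-0.02],0],[[0,0,-0.03],0],[[0,0,-0.03],0]]'; python3 -m jog '[[[0,0,-0.01],0],[[0,0,-0.02],0],[[0,0,-0.03],0],[[0,0,-0.03],0]]'
```

```text
time: 18.05
eef_pos: [0.5672, 0.0787, 0.0661]
orientation: [-0.015, 0.707, 0.015, 0.707]
contact_force: [0.1, 0.7, -3.2]
gripper_width: 0.339
time: 18.45
eef_pos: [0.5672, 0.0788, 0.0631]
orientation: [-0.015, 0.707, 0.015, 0.707]
contact_force: [-0.9, 0.3, -2.6]
gripper_width: 0.344
```

```bash
python3 -m jog '[[[0,0,-0.005],0],[[0,0,-0.01],0],[[0,0,-0.01],0]]'|grep -A3 time; python3 g2.py b1
```

```text
time: 18.75
eef_pos: [0.5673, 0.0787, 0.0623]
orientation: [-0.015, 0.707, 0.015, 0.707]
contact_force: [0.8, 0.4, -3.9]
F [ 0.57  0.02 -3.26] z 0.0623 gate diff 31.58
```

```bash
python3 -m jog '[[[0,0,-0.005],0],[[0,0,-0.005],0]]'|grep -A3 time; python3 g2.py b2;  python3 -m jog '[[[0,0,-0.005],0],[[0,0,-0.005],0]]'|grep -A3 time; python3 g2.py b3
```

```text
time: 19.1
eef_pos: [0.5672, 0.0788, 0.0617]
orientation: [-0.015, 0.707, 0.015, 0.707]
contact_force: [0.5, 0.8, -3.3]
F [ 0.34 -0.23 -3.27] z 0.0618 gate diff 31.54
time: 19.45
eef_pos: [0.5674, 0.0788, 0.0616]
orientation: [-0.015, 0.707, 0.015, 0.707]
contact_force: [-0.9, 0.0, 2.6]
F [-1.8  -0.68  3.55] z 0.0616 gate diff 31.57
```

Floor contact came at TCP z = 0.0616, as expected, with about 7 N of change. I'll relieve the pressure slightly and then release.

```bash
python3 -m jog '[[[0,0,0.004],0],[[0,0,0.004],0]]'|grep -A3 time; python3 -m jog '[[[0,0,0],0],[[0,0,0],0],[[0,0,0],0],[[0,0,0],0],[[0,0,0],0],[[0,0,0],0]]' 0.35 20
python3 - <<'E'
from h import *
p=optics.get_image("wrist")
cv2.imwrite("pics/w11.png",p["pixels"]);print(get_obs()["eef_pos"],get_obs()["contact_force"])
p=optics.get_image("scene");cv2.imwrite("pics/s11.png",cv2.resize(p["pixels"][170:260,290:390],None,fx=6,fy=6,interpolation=2))
E
```

```text
time: 19.8
eef_pos: [0.5673, 0.0788, 0.0616]
orientation: [-0.015, 0.707, 0.015, 0.707]
contact_force: [-0.6, 0.1, -0.4]
time: 20.4
eef_pos: [0.5673, 0.0788, 0.0617]
orientation: [-0.015, 0.707, 0.015, 0.707]
contact_force: [-0.6, 0.3, -0.2]
gripper_width: 0.652
[0.56730502 0.07878422 0.06169854] [-0.24292252  0.44298817 -0.21437967]
```

View pics/w11.png

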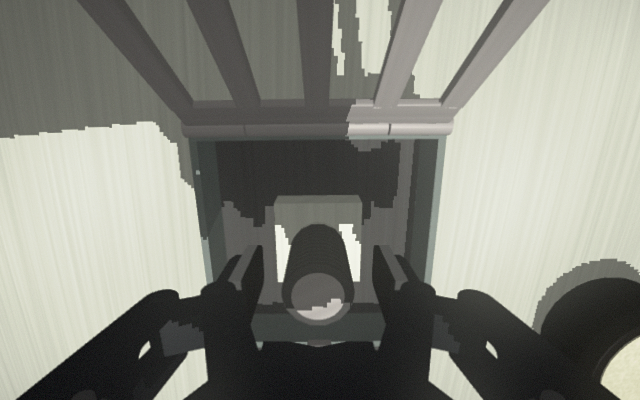

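View pics/s11.png

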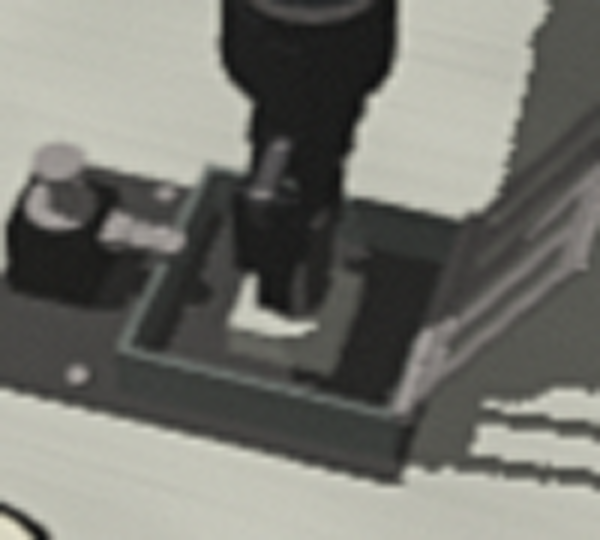

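Released: the gauge stands free between the open pads. I'll retreat straight up and check.

```bash
python3 -m jog '[[[0,0,0.1],0],[[0,0,0.3],0],[[0,0,0.6],0],[[0,0,1],0],[[0,0,1],0]]'|grep -A1 time;  python3 -m jog '[[[0,0,0.4],0],[[0,0,0.8],0],[[0,0,1],0],[[-0.3,-0.3,1],0],[[-0.6,-0.6,1],0],[[-0.9,-1,1],0],[[-0.9,-1,1],0]]'|grep -A4 time;python3 -m jog '[[[-0.3,-0.3,0],0],[[-0.6,-0.6,0],0],[[-0.9,-1,0],0],[[-0.9,-1,0],0],[[-0.9,-1,0],0]]'|grep -A4 time
python3 - <<'E'
from h import *
p=optics.get_image("scene");cv2.imwrite("pics/s12.png",cv2.resize(p["pixels"][120:290,220:440],None,fx=3.5,fy=3.5,interpolation=2))
b=np.array([.5675,.0777])
print([ (proj(p,np.r_[b,z])[0]-[220,120])*3.5 for z in(.031,.079)])
p=optics.get_image("top");cv2.imwrite("pics/t12.png",cv2.resize(p["pixels"][120:320,180:440],None,fx=3,fy=3,interpolation=2))
print((proj(p,np.r_[b,.079])[0]-[180,120])*3)
E
```

```text
time: 21.0
eef_pos: [0.5708, 0.0799, 0.1675]
time: 21.7
eef_pos: [0.4733, -0.0273, 0.2613]
orientation: [-0.014, 0.708, 0.011, 0.706]
contact_force: [1.3, -0.7, 0.2]
gripper_width: 0.651
time: 22.2
eef_pos: [0.3871, -0.1218, 0.2621]
orientation: [-0.014, 0.707, 0.014, 0.707]
contact_force: [-0.5, 0.9, -0.1]
gripper_width: 0.65
[array([416.70593499, 339.96188734]), array([418.20774581, 296.86879922])]
[345.47734405 233.71552046]
```

View pics/s12.png

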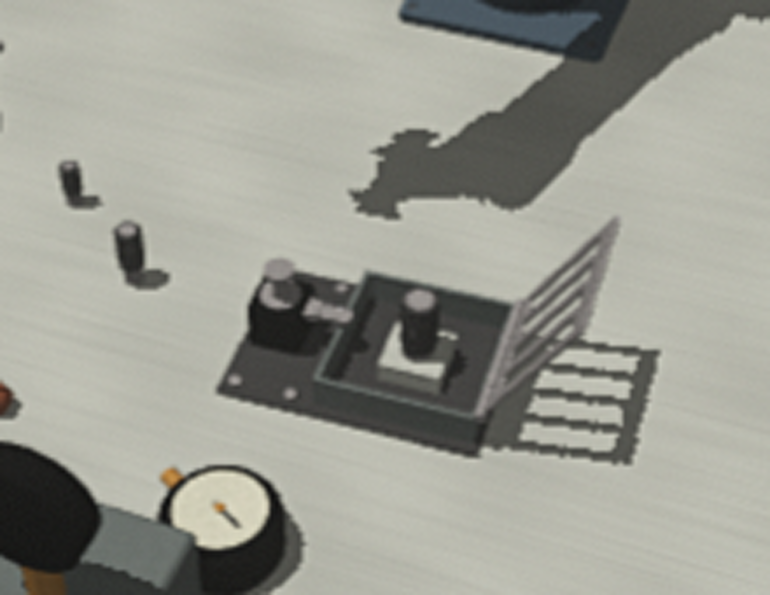

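View pics/t12.png

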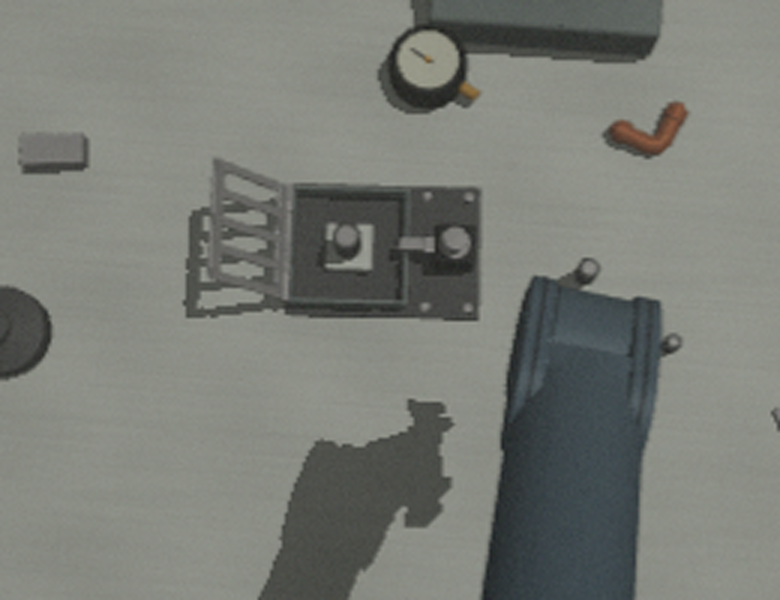

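In the scene picture the gauge stands upright in the bore, its top at about (419,300) against (418,297) predicted for fully home. The gate is open and the other gauges stand where they were.

```bash
python3 -c "
from bench import ticket,get_obs
print(ticket.close_job(),get_obs()['time'])"
```

```text
the job is handed in; nothing more can be done
the job is handed in; nothing more can be done
```

The job is done and handed in at about 22 s of the 64 s allowed.

- **Gate:** I felt for the plunger with closed fingertips and pressed in 1 mm steps. The gate let go after about 7 to 8 mm of travel at about 9 N, short of the stop. It flew fully open without being touched.
- **Gauge:** I gripped the large gauge by its handle and lowered it into the bore in small steps. There was no contact force until it met the floor, at the expected height and with about 7 N of push. I eased off, released it and lifted clear.
- **Last checks:** The scene and top pictures show the gauge upright and within about 1 mm of where it should be when fully home. The gate stands open, nothing else in the two pictures looks moved, and the robot is clear of everything. The spanner is mostly outside those crops, so I did not check it.
- **One disagreement:** The wrist camera put the gauge's foot about 1 mm to the −y side of the jaw centre, while its top looked centred. I allowed for this before lowering it, and it went in without binding.

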